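Gauge the head of a valve guide block

TASK

Take the aluminium guide block out of the parts stand and lay it flat on its plain back on the height gauge's plate, lengthwise between the yellow lines, with its thick head centred under the foot, and let go of it. Then gently lower the gauge by its black knob until the sprung foot rests on the head and its red pointers stand at the green band (never pressed to its stop), and let go. Leave the other things where they are.

Things in the scene. Friction and masses are not known exactly. Their poses are not given: they have to be found in the camera images.
- block: Aluminium guide block, 150 x 32 mm, 0.45 kg, upright in a bay, stepped side to the stand's panel. Origin under the head's centre; z along its length from head to tongue; y across the width; x to the stepped side. Head: z 0 to 60, 45 mm thick (x -22.5 to 22.5). Tongue: z 60 to 150, 28 mm thick (x -22.5 to 5.5). The back, x = -22.5, is one flat face; laid on it, x points up
- block_back (a point): Point on the block's plain back behind the centre of the head (block frame x -22.5, y 0, z 30 mm)
- rack: Fixed grey parts stand, origin on the bench under the middle bay; bays at y -80, 0, 80 mm, one thing in each at x = 0, in any order. Bay floor 10 mm up, lips 12 mm higher; base x -52 to 72 mm, 270 mm long in y. Its x axis points to a back panel 200 mm high, inner face at x = 66 mm; the open side is -x
- gauge: Fixed height gauge, origin on the bench under the foot. Steel plate 12 mm thick, x -120 to 120, y -110 to 55 mm, yellow lines along x at y 30 and -30. Green column (x -25 to 25, y -108 to -72, up to 207 mm) carries an arm over the plate (x -25 to 25, y -108 to 22, 174 to 208 mm up). Open on -x, +x and +y
- anvil (a point): Point on the top of the gauge's plate right under the foot; axes as the gauge's
- knob (a point): Centre of the black knob on top of the quill, 38 mm diameter, 24 mm high; moves with the quill, 315 mm above the bench at quill 0
- foot_tip (a point): Centre of the flat lower face of the sprung foot, 20 mm diameter; with the foot not pressed it is 110 mm above the plate at quill 0
- quill (a joint): Travel of the quill in m, 0 at the top to 0.082 at the lowest; grows as knob and foot go down. Stiff (about 9 N of friction): it stays where it is left. Starts with the foot 70 to 105 mm above the plate
- foot (a joint): How far the foot is pressed up into the quill's white sleeve, in m: 0 hanging free, 0.020 at its stop; spring 1.4 N plus 0.2 N per mm. Two red pointers rise from the foot beside the sleeve; their tips stand at its green band when it is pressed 0.005 to 0.013 m (middle 0.009)
- plug: Brass valve plug with stem, 36 mm diameter, 135 mm high, upright in a bay; origin under its centre; leave alone
- spacer: Dark steel square post 34 x 34 x 120 mm, upright in a bay; origin under its centre; leave alone
- dial: Round black test gauge lying face up, 80 mm diameter, 38 mm high, brass stub 30 mm long on its -x side; origin under its centre; leave alone
- screwdriver: Screwdriver with amber handle lying on the bench, 170 mm long along its x, handle to -x, 26 mm thick; origin under its middle; leave alone
- valve: Grey flanged valve body fixed to the bench, 110 mm diameter, 170 mm high with its stem; origin under its centre; an obstacle
Mind the look-alikes: they are no part of the job. Leave any blue or purple look-alike of the block alone.

How it is judged:
By the outcome, as a careful person would: the job done as asked, in the order asked, and still so for the second after the job is handed in, with the robot touching nothing.
It also fails if it takes over 72 s, if anything falls off the work surface, if the arm or the gripper's body presses on something with over 40 N, if the wrist force passes 120 N, or if a joint passes its speed limit or range.

ROBOT

A 6-joint arm with a two-finger parallel gripper is mounted at the origin on the work surface. World frame = base frame: x ahead of the robot, y to its left, z up, the work surface at z = 0. Lengths are in m, angles in rad, forces in N, time in s.
With the tool pointing down it reaches from about 0.3 to 0.85 m from the base axis. Payload 4.2 kg.
Tool frame: the origin (TCP) lies on the centre line of the jaws, within the pads' length; the fingertips stand ahead of it and the grasp point (between the pads) is the TCP (ctrl.tip_extent is the z of the fingertips in the tool frame, in m); z points along the fingers, y is the line along which they close (so a half turn about z gives the same grasp; the last joint's range is limited). The gripper opens to 91 mm and grips with 3 to 60 N. Pads are 32 mm wide; open, the fingers measure 118 mm over their backs; the gripper's body (76 mm by 178 mm) begins 60 mm behind the grasp point.
Start: joints at [1.33, 0.32, 1.565, -0, 1.257, -0.02], TCP at [0.126, 0.561, 0.201] pointing down, gripper open.
Joint ranges: [-3.11, 3.11], [-0.84, 2.01], [0.21, 2.61], [-1.34, 4.49], [0.05, 2.63], [-2.56, 2.56]. Speed limits (rad/s): [2.57, 2.57, 3.14, 3.14, 3.14, 3.14].

INTERFACE

Orientations are given as a rotation vector (axis times angle).
In Python, from bench import status, grab_frame, camera_model, ticket, ctrl gives the robot as it stands.
- The arm moves only by the tool step_arm, never from a script. Its argument "commands" is a list of rows, each a list of 5 numbers: the opening, from -1 (shut) to 1 (fully open), then the shift along the world's x, y, z normalised to -1 to 1, where 1 is 0.04 m, then the turn about the world's z normalised to -1 to 1, where 1 is 8 degrees. A call has 1 to 8 rows; each row shifts and turns the commanded pose from where the row before left it; what a row does not reach is not made up. A row lasts 1/10 s, in which the tool goes at most 50 mm and 8.59 degrees, less where a joint would pass 70% of its speed; a pose out of reach is approached as far as the arm can. A call with a number of a shift or a turn outside -1 to 1 is refused whole. A call with a gripper value outside its range is refused whole. The fingers move at their own pace and stop on an object; "force" is the grip in N (left out, the last holds). Time passes only in rows, so rows that do not move let the fingers close. It gives the time, the measured TCP pose, the force, the opening and the grip force at its end, in the units of the state.
- status.get_state(): the state, without advancing time (a new reading comes with each control period).
- grab_frame(name): name is "scene" or "side" or "wrist"; returns the picture (400x640x3 uint8, red, green, blue); there is no depth.
- camera_model(name): a dict with "fovy" (degrees; the focal length in pixels is half the picture's height over the tangent of half this angle, whatever the lens; pixels are square), "cx", "cy" (the principal point, pixels), "extrinsics" (4x4, takes a point from camera to world coordinates). Camera axes: x right, y down, z forward; pixel columns grow to the right and rows downward; lengths in m; the calibration is good to about 2 mm. A picture is of the moment at which its call begins: read the wrist's pose just before it. camera_model takes no time and is no camera call; for the wrist camera it gives the pose at the moment of the call.
- ticket.job_done(): hands the job in; it is judged then, once.
The state is a dict: "t": time; "qpos": joint angles; "joint_vel": joint speeds; "joint_torque": joint torques, N m; "ee_pos": TCP position; "tcp_rot": TCP orientation; "contact_force": force on the tool from outside, world axes, zero at the start; "wrist_torque": the same for the moment, N m; "grip_width": opening from 0.0 (shut) to 1.0 (fully open); "grasp_force": force on a finger pad.
Only numpy, scipy, OpenCV 4.12 (cv2) and the standard library are available. Lean on these libraries where they do the work, as an engineer would, in place of code of your own. Each camera call takes 0.05 s, during which the arm holds its last target. There are 200 camera calls.

## Working session

There is one attempt and no reset: what is moved stays moved. The work goes in short steps, Python scripts to look and compute and a tool call to move; the robot and the scene stay as the last step left them, time stands still between calls to the robot, and variables do not carry over. Pictures are saved under pics/ and viewed, at most 10 in all, crops included, and the job is handed in when it is done.

Besides the shell and the picture viewer there is one more tool, called after "Emit:" by a JSON object that holds its "method" and its "body", one argument or row to a line. step_arm: Moves the arm, as the interface text tells. Its arguments: {"type":"object","properties":{"commands":{"type":"array"},"force":{"type":"number"}},"required":["commands"]}

```bash
ls; mkdir -p pics; python3 - <<'E'
from bench import status, grab_frame, camera_model, ctrl
import cv2
print(status.get_state(), ctrl.tip_extent)
for n in ["scene","side"]:
    cv2.imwrite(f"pics/{n}0.png",grab_frame(n)[:,:,::-1]); print(n,camera_model(n))
E
```

```text
pics
{'t': 0.0, 'qpos': array([ 1.33000911e+00,  3.20311550e-01,  1.56569839e+00, -1.92061838e-05,
        1.25738980e+00, -1.99956797e-02]), 'joint_vel': array([-0.00041826, -0.00047373, -0.00085545, -0.00127221,  0.00114827,
       -0.000174  ]), 'joint_torque': array([ 1.08465701e-03, -4.12456262e+01, -2.31978607e+01,  7.28525408e-02,
        4.54800075e-02, -1.69033751e-04]), 'ee_pos': array([0.12580082, 0.56051797, 0.1997015 ]), 'tcp_rot': array([-3.46081205e-01, -3.12225268e+00,  2.81800951e-03]), 'contact_force': array([0.14980533, 0.46682903, 0.29236635]), 'wrist_torque': array([ 0.01962919,  0.01266512, -0.00948572]), 'grasp_force': 0.0, 'grip_width': 0.9979748404697876} 0.019
scene {'fovy': 44.566133637052154, 'cx': 324.78371112871923, 'cy': 197.5508446737472, 'extrinsics': array([[-0.23429454,  0.55789696, -0.7961514 ,  1.58999017],
       [ 0.97197969,  0.15044646, -0.18061378,  0.35117255],
       [ 0.01901428, -0.81615982, -0.5775133 ,  0.93719418],
       [ 0.        ,  0.        ,  0.        ,  1.        ]])}
side {'fovy': 56.80086341672926, 'cx': 316.4989240534223, 'cy': 197.3067518273316, 'extrinsics': array([[ 0.7240795 , -0.46983912,  0.50493571,  0.04958977],
       [-0.68962433, -0.48121219,  0.54115904, -0.43044957],
       [-0.01127646, -0.74005812, -0.67244837,  0.87812086],
       [ 0.        ,  0.        ,  0.        ,  1.        ]])}
```

View pics/scene0.png

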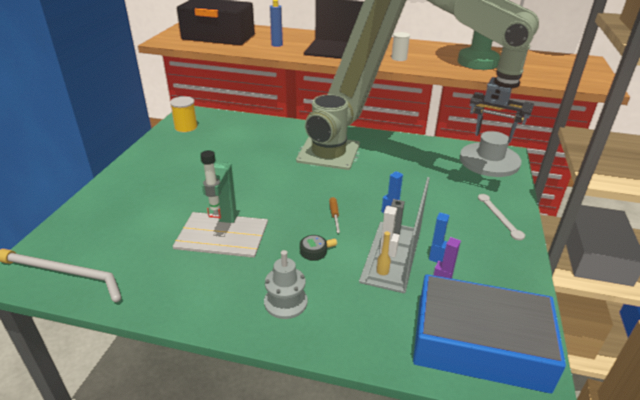

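View pics/side0.png

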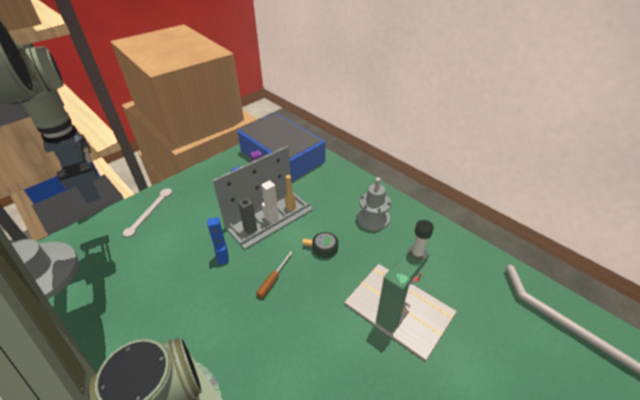

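The scene view shows the gauge at about (222,210) and the rack at (395,250). The block is the light part in the middle bay at about (390,225). In the side view the rack is at (265,200) and the gauge at (400,310). I'll enlarge both.

```bash
python3 - <<'E'
import cv2,numpy as np
a=cv2.imread("pics/scene0.png");b=cv2.imread("pics/side0.png")
def c(i,x,y,w=100,h=75):
    return cv2.resize(i[y:y+h,x:x+w],(400,300),interpolation=cv2.INTER_CUBIC)
m=np.vstack([np.hstack([c(a,172,145,100,112),c(a,355,170,100,120)]),np.hstack([c(b,340,215,120,145),c(b,205,145,115,102)])])
cv2.imwrite("pics/m0.png",m)
E
```

```text
(no output)
```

View pics/m0.png

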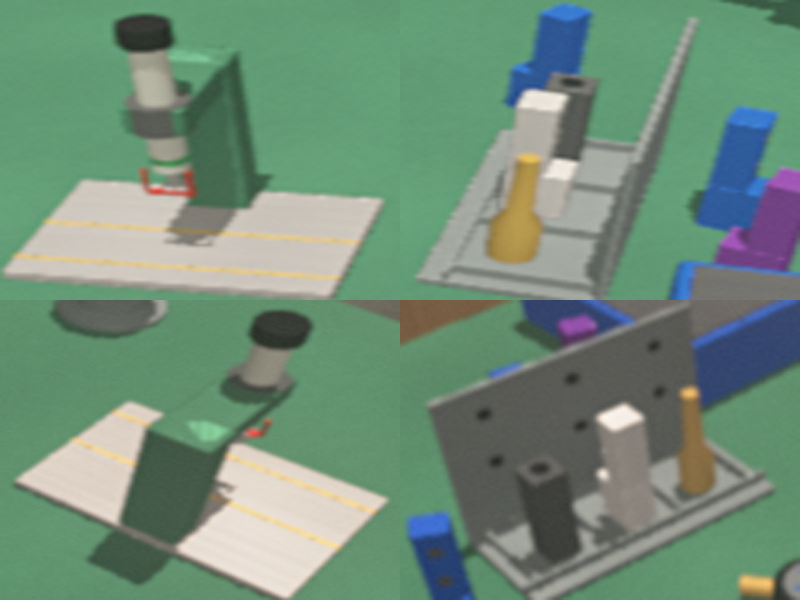

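```bash
cat > h.py <<'E'
import numpy as np
from bench import camera_model
def proj(M,P):
    E=M["extrinsics"];q=(np.atleast_2d(P)-E[:3,3])@E[:3,:3];f=200/np.tan(np.radians(M["fovy"])/2)
    return np.c_[M["cx"]+f*q[:,0]/q[:,2],M["cy"]+f*q[:,1]/q[:,2]]
def onplane(M,uv,z):
    E=M["extrinsics"];f=200/np.tan(np.radians(M["fovy"])/2);uv=np.atleast_2d(uv)
    d=np.c_[(uv[:,0]-M["cx"])/f,(uv[:,1]-M["cy"])/f,np.ones(len(uv))]@E[:3,:3].T;o=E[:3,3]
    return o+d*((z-o[2])/d[:,2])[:,None]
def T(p,L):
    c,s=np.cos(p[2]),np.sin(p[2]);L=np.atleast_2d(L).astype(float)
    return np.c_[p[0]+c*L[:,0]-s*L[:,1],p[1]+s*L[:,0]+c*L[:,1],L[:,2]]
E
python3 - <<'E'
from h import *
from scipy.optimize import least_squares
S,D=camera_model("scene"),camera_model("side")
L=np.array([[.12,-.11,.012],[-.12,-.11,.012],[-.12,.055,.012],[.12,.055,.012]])
us=np.array([[85,181],[383,200],[332,297],[4,273]])*[.25,112/300]+[172,145]
ud=(np.array([[288,598],[15,482],[128,403],[388,500]])-[0,300])*[.3,145/300]+[340,215]
r=least_squares(lambda p:np.r_[(proj(S,T(p,L))-us).ravel(),(proj(D,T(p,L))-ud).ravel()],[.6,-.2,-1.57])
print("gauge",r.x,r.fun.round(1))
us=(np.array([[543,99],[573,84],[528,158]])-[400,0])*[.25,.4]+[355,170]
ud=(np.array([[622,420],[541,470],[689,393]])-[400,300])*[115/400,.34]+[205,145]
L=np.array([[-.0085,0,.16],[0,.08,.13],[0,-.08,.145]])
r=least_squares(lambda p:np.r_[(proj(S,T(p,L))-us).ravel(),(proj(D,T(p,L))-ud).ravel()],[.6,.2,1.57])
print("rack",r.x,r.fun.round(1))
for z,i in zip([.16,.13,.145],range(3)): print(onplane(S,us[i],z),onplane(D,ud[i],z))
# knob top-centre heights; dial, valve, driver, blue
k=np.array([[143,25]])*[.25,112/300]+[172,145]
kd=(np.array([[281,320]])-[0,300])*[.3,145/300]+[340,215]
for z in [.29,.305,.32]: print("knob",z,onplane(S,k,z),onplane(D,kd,z))
print(onplane(D,[[325,245],[262,292],[290,255],[374,225],[220,262]],0))
E
```

```text
gauge [ 0.59128169 -0.18989501 -1.46040918] [-1.  -1.2 -0.2 -1.3 -0.5 -1.9 -0.7 -1.3 -0.1  0.1 -0.3 -1.4 -0.1 -1.8
  0.2 -1.3]
rack [0.5261894  0.29904046 1.50160605] [-0.4 -0.3 -0.4 -1.2 -0.  -1.  -0.3 -1.5  0.  -1.   0.5 -0.7]
[[0.52684232 0.29171411 0.16      ]] [[0.52195881 0.28439196 0.16      ]]
[[0.45186976 0.3063932  0.13      ]] [[0.44386402 0.30124236 0.13      ]]
[[0.60987143 0.29410752 0.145     ]] [[0.60286289 0.29202723 0.145     ]]
knob 0.29 [[ 0.58788404 -0.19091642  0.29      ]] [[ 0.59804669 -0.18522823  0.29      ]]
knob 0.305 [[ 0.61110982 -0.17835244  0.305     ]] [[ 0.58405832 -0.19148259  0.305     ]]
knob 0.32 [[ 0.6343356  -0.16578846  0.32      ]] [[ 0.57006995 -0.19773695  0.32      ]]
[[ 5.76596375e-01  9.91472108e-02  1.11022302e-16]
 [ 3.33333165e-01  9.99206623e-02  0.00000000e+00]
 [ 4.73301284e-01  1.44691477e-01  1.11022302e-16]
 [ 7.50442728e-01  4.84719579e-02 -1.11022302e-16]
 [ 3.06622120e-01  2.69579932e-01  0.00000000e+00]]
```

Emit:
{"method": "step_arm", "body": {
  "commands": [
    [0.1,0.3,-0.1,1,-0.5],
    [0.1,0.7,-0.3,1,-0.8],
    [0.1,0.8,-0.5,0.6,-0.8],
    [0.1,0.8,-0.5,0.2,-0.8],
    [0.1,0.8,-0.6,0,-0.8],
    [0.1,0.8,-0.6,0,-0.8],
    [0.1,0.8,-0.6,0,-0.8],
    [0.1,0.8,-0.6,0,-0.8]
  ]
}}

```text
t: 0.9
ee_pos: [0.3588, 0.4078, 0.312]
tcp_rot: [-1.611, -2.697, 0.001]
contact_force: [-1.0, -0.4, -0.2]
grip_width: 0.548
grasp_force: 0.0
```

Emit:
{"method": "step_arm", "body": {
  "commands": [
    [0.1,0.8,-0.6,0,-0.8],
    [0.1,0.8,-0.6,0,-0.8],
    [0.1,0.8,-0.6,0,-0.8],
    [0.1,0.8,-0.6,0,-0.8],
    [0.1,0.6,-0.5,0,-0.8],
    [0.1,0.3,-0.3,0,-0.8],
    [0.1,0,0,0,0],
    [0.1,0,0,0,0]
  ]
}}

```text
t: 1.7
ee_pos: [0.5213, 0.2813, 0.3119]
tcp_rot: [-2.401, -2.024, 0.002]
contact_force: [-0.1, 0.3, 0.3]
grip_width: 0.549
grasp_force: 0.0
```

```bash
python3 - <<'E'
from bench import status, grab_frame, camera_model
import cv2
s=status.get_state();print(s['t'],s['ee_pos'],s['tcp_rot'],s['qpos'],s['grip_width']);M=camera_model("wrist");print(M)
cv2.imwrite("pics/w1.png",grab_frame("wrist")[:,:,::-1])
E
```

```text
1.7 [0.52130866 0.28129472 0.31187838] [-2.40134104e+00 -2.02415845e+00  1.52354846e-03] [4.74987380e-01 3.04108199e-01 1.31186065e+00 7.06373869e-04
 1.52678100e+00 6.45003705e-01] 0.5493345984976493
{'fovy': 64.35934659168592, 'cx': 320.56934328590216, 'cy': 197.3428804674144, 'extrinsics': array([[ 0.98552712, -0.16427567, -0.04183049,  0.53293405],
       [-0.16950313, -0.95821523, -0.2304176 ,  0.34531265],
       [-0.0022306 ,  0.23417319, -0.97219234,  0.49698588],
       [ 0.        ,  0.        ,  0.        ,  1.        ]])}
```

View pics/w1.png

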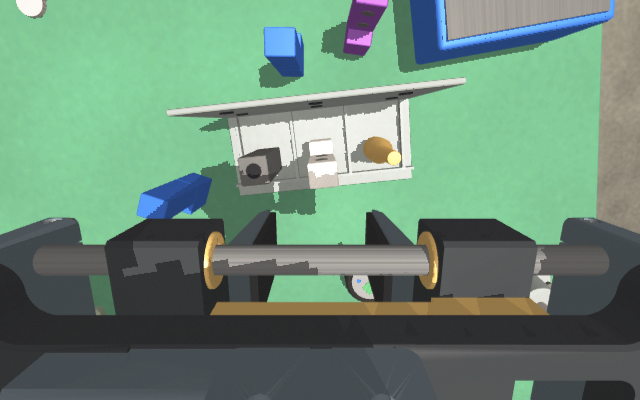

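The wrist view shows the rack. The block's top is at about (322,172), the spacer at (257,168) and the plug tip at (394,158). I'll zoom in.

```bash
python3 - <<'E'
import cv2
a=cv2.imread("pics/w1.png")[70:210,220:420]
cv2.imwrite("pics/w1z.png",cv2.resize(a,(800,560),interpolation=cv2.INTER_CUBIC))
E
```

```text
(no output)
```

View pics/w1z.png

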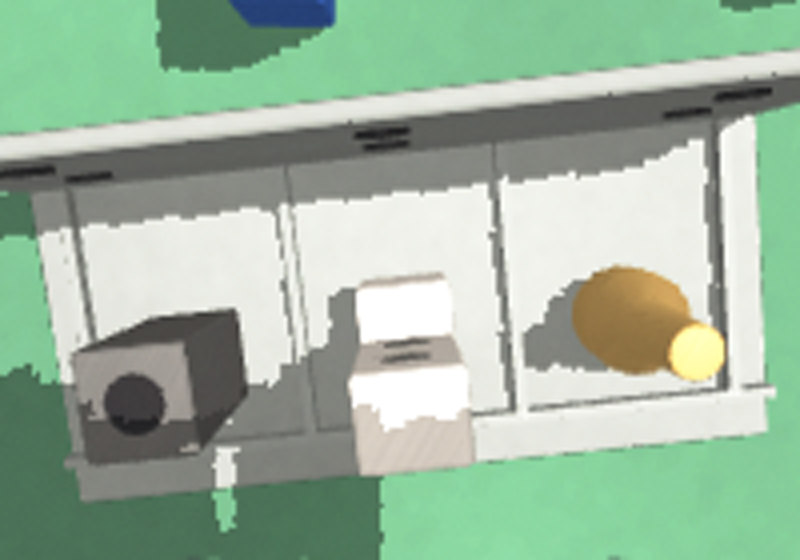

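```bash
cat >> h.py <<'E'
W1={'fovy': 64.35934659168592, 'cx': 320.56934328590216, 'cy': 197.3428804674144, 'extrinsics': np.array([[ 0.98552712, -0.16427567, -0.04183049,  0.53293405],[-0.16950313, -0.95821523, -0.2304176 ,  0.34531265],[-0.0022306 ,  0.23417319, -0.97219234,  0.49698588],[0,0,0,1]])}
E
python3 - <<'E'
from h import *
o=lambda u,z:onplane(W1,np.array(u)/4+[220,70],z)
q=o([[350,378],[466,363],[474,465],[358,475]],.16)
print(q,q.mean(0));d=q[1]+q[2]-q[0]-q[3];print("yaw y-axis",np.arctan2(d[1],d[0]), np.linalg.norm(d)/2)
h=o([[357,285],[447,273]],.07);print(h, h.mean(0),np.arctan2(*(h[1]-h[0])[[1,0]]))
print(o([[138,401]],.13),o([[697,352]],.145))
p=o([[0,135],[800,52]],.2);print(p,np.arctan2(*(p[1]-p[0])[[1,0]]))
print("tool y yaw",2*np.arctan2(-2.02416,-2.40134)-np.pi/2)
E
```

```text
[[0.51082023 0.30322382 0.16      ]
 [0.54186326 0.30194582 0.16      ]
 [0.53963589 0.27432747 0.16      ]
 [0.50823591 0.27690975 0.16      ]] [0.52513882 0.28910171 0.16      ]
yaw y-axis -0.061742392753000946 0.03128110455330492
[[0.51273719 0.32202344 0.07      ]
 [0.54276105 0.3208357  0.07      ]] [0.52774912 0.32142957 0.07      ] -0.03953925723248554
[[0.44682593 0.30330853 0.13      ]] [[0.60565846 0.29221669 0.145     ]]
[[0.44579177 0.37539028 0.2       ]
 [0.62439735 0.36252551 0.2       ]] -0.07190478996799263
tool y yaw -6.453231940594321
```

Emit:
{"method": "step_arm", "body": {
  "commands": [
    [0.1,0.12,0.45,-0.3,0.75],
    [0.1,0,0,-0.8,0],
    [0.1,0,0,-0.8,0],
    [0.1,0,0,-0.8,0],
    [0.1,0,0,-0.8,0],
    [0.1,0,0,-0.7,0],
    [0.1,0,0,-0.47,0],
    [0.1,0,0,0,0]
  ]
}}

```text
t: 2.55
ee_pos: [0.5236, 0.2992, 0.1228]
tcp_rot: [-2.29, -2.148, 0.01]
contact_force: [-0.8, -0.5, 0.1]
grip_width: 0.552
grasp_force: 0.0
```

Emit:
{"method": "step_arm", "body": {
  "commands": [
    [-1,0,0,0,0],
    [-1,0,0,0,0],
    [-1,0,0,0,0],
    [-1,0,0,0,0],
    [-1,0,0,0,0],
    [-1,0,0,0,0]
  ],
  "force": 35
}}

```text
t: 3.15
ee_pos: [0.527, 0.2998, 0.1272]
tcp_rot: [-2.295, -2.145, -0.004]
contact_force: [-1.6, 0.6, 6.4]
grip_width: 0.348
grasp_force: 35.0
```

Emit:
{"method": "step_arm", "body": {
  "commands": [
    [-1,0,0,0.4,0],
    [-1,0,0,0.9,0],
    [-1,0,-0.3,1,0],
    [-1,0,-0.5,1,0.2],
    [-1,-0.1,-0.6,1,0.2],
    [-1,-0.1,-0.6,1,0.2],
    [-1,-0.1,-0.7,1,0.2],
    [-1,-0.1,-0.8,0.9,0.2]
  ],
  "force": 45
}}

```text
t: 3.95
ee_pos: [0.5101, 0.1582, 0.4142]
tcp_rot: [-2.137, -2.302, 0.001]
contact_force: [0.9, 0.2, -5.9]
grip_width: 0.35
grasp_force: 44.9
```

Emit:
{"method": "step_arm", "body": {
  "commands": [
    [-1,-0.1,-0.9,0.5,0.25],
    [-1,-0.1,-0.9,0,0],
    [-1,0,-0.9,0,0],
    [-1,0,-0.9,0,0],
    [-1,0,-0.9,0,0],
    [-1,0,-0.9,0,0],
    [-1,0,-0.9,0,0],
    [-1,0,-0.9,0,0]
  ]
}}

```text
t: 4.75
ee_pos: [0.5019, -0.1305, 0.4322]
tcp_rot: [-2.098, -2.335, 0.002]
contact_force: [1.7, -0.7, -5.9]
grip_width: 0.346
grasp_force: 44.9
```

Emit:
{"method": "step_arm", "body": {
  "commands": [
    [-1,0,-0.9,0,0],
    [-1,0,-0.9,0,0],
    [-1,0,-0.9,0,0],
    [-1,0,-0.9,0,0],
    [-1,0,-0.7,0,0],
    [-1,0,-0.5,0,0],
    [-1,0,0,0,0],
    [-1,0,0,0,0]
  ]
}}

```text
t: 5.55
ee_pos: [0.5025, -0.3206, 0.4326]
tcp_rot: [-2.098, -2.335, -0.001]
contact_force: [0.2, -0.3, -4.8]
grip_width: 0.348
grasp_force: 44.9
```

```bash
python3 - <<'E'
from bench import status, grab_frame, camera_model
import cv2,numpy as np
s=status.get_state();r=s['tcp_rot'];print(s['t'],s['ee_pos'],r,2*np.arctan2(r[1],r[0])-np.pi/2,s['qpos'],s['contact_force'])
a=grab_frame("scene")[:,:,::-1];b=grab_frame("side")[:,:,::-1]
print(repr(camera_model("wrist")))
w=grab_frame("wrist")[:,:,::-1];cv2.imwrite("pics/w2.png",w)
m=np.vstack([np.hstack([cv2.resize(x,(400,250)) for x in (a,b)]),np.hstack([cv2.resize(w,(400,250)),cv2.resize(a[60:260,60:280],(400,250))])])
cv2.imwrite("pics/m2.png",m)
E
```

```text
5.55 [ 0.50251742 -0.32060433  0.43260513] [-2.09762543e+00 -2.33531955e+00 -1.03403073e-03] -6.176048079770529 [-5.87778571e-01  3.21017587e-01  9.97225434e-01  1.04822703e-03
  1.82575295e+00 -6.94652651e-01] [ 0.22884192 -0.30691888 -4.75017232]
{'fovy': 64.35934659168592, 'cx': 320.56934328590216, 'cy': 197.3428804674144, 'extrinsics': array([[ 0.99415135,  0.10526172,  0.02414686,  0.49590658],
       [ 0.10799087, -0.96679327, -0.231622  , -0.25542715],
       [-0.0010359 ,  0.23287496, -0.97250613,  0.61867079],
       [ 0.        ,  0.        ,  0.        ,  1.        ]])}
```

View pics/m2.png

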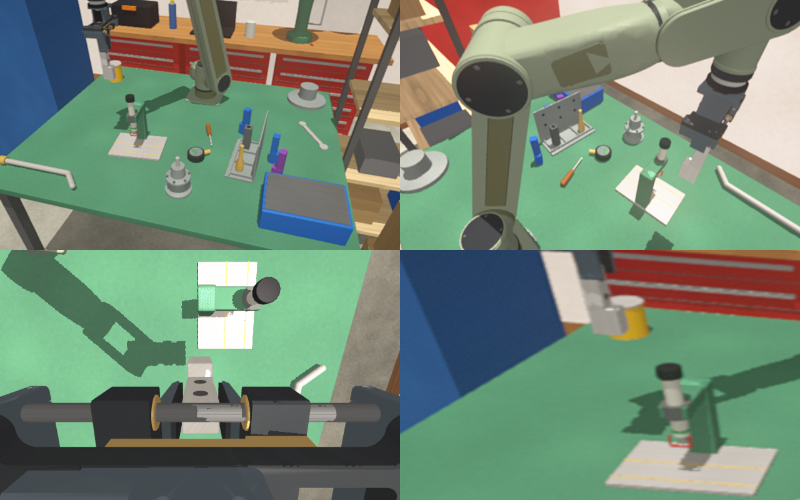

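The block is held vertical in the jaws. The gauge is seen from above at about (365,80) in wrist pixels, and a pipe lies beyond it. I'll refine the gauge pose and check where the pipe is.

```bash
python3 - <<'E'
from h import *
import cv2
a=cv2.imread("pics/w2.png")[10:170,290:480]
cv2.imwrite("pics/w2z.png",cv2.resize(a,(713,600),interpolation=cv2.INTER_CUBIC))
S=camera_model("scene");print(onplane(S,[[115,298],[108,275],[5,255]],.01))
D=camera_model("side");print(onplane(D,[[511,268],[520,292],[620,360]],.01))
E
```

```text
[[ 0.87567879 -0.34691747  0.01      ]
 [ 0.80783554 -0.41143232  0.01      ]
 [ 0.81020794 -0.72971178  0.01      ]]
[[ 0.89237141 -0.33879395  0.01      ]
 [ 0.83262015 -0.39189647  0.01      ]
 [ 0.81875649 -0.63416579  0.01      ]]
```

View pics/w2z.png

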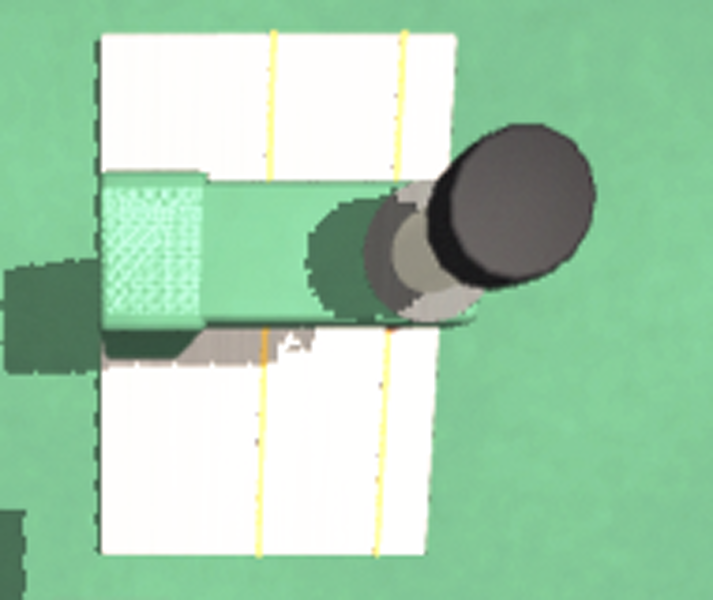

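```bash
cat >> h.py <<'E'
W2={'fovy': 64.35934659168592, 'cx': 320.56934328590216, 'cy': 197.3428804674144, 'extrinsics': np.array([[ 0.99415135,  0.10526172,  0.02414686,  0.49590658],[ 0.10799087, -0.96679327, -0.231622  , -0.25542715],[-0.0010359 ,  0.23287496, -0.97250613,  0.61867079],[0,0,0,1]])}
E
python3 - <<'E'
from h import *
from scipy.optimize import least_squares
L=np.array([[-.12,-.11,.012],[-.12,.055,.012],[.12,.055,.012],[.12,-.11,.012],[-.12,-.03,.012],[-.12,.03,.012],[.12,-.03,.012],[.12,.03,.012]])
u=np.array([[102,34],[456,34],[426,554],[100,553],[273,34],[405,34],[260,554],[377,554]])/[713/190,3.75]+[290,10]
r=least_squares(lambda p:(proj(W2,T(p,L))-u).ravel(),[.59,-.19,-1.46])
print(r.x,r.fun.round(1))
k=np.array([[523,205]])/[713/190,3.75]+[290,10]
for z in [.28,.29,.3,.31]: print(z,onplane(W2,k,z))
p=r.x
print("target grip pose for block z=117:",T(p,[[.087,0,.0365]]),"entry",T(p,[[.16,0,.06]]))
E
```

```text
[ 0.59226891 -0.19253989 -1.46346397] [-0.5 -0.2  0.6 -0.1  0.   0.2  0.3  0.3  0.2 -0.2 -0.3 -0.1 -0.3  0.1
 -0.   0.1]
0.28 [[ 0.59734626 -0.18930918  0.28      ]]
0.29 [[ 0.59435103 -0.19126146  0.29      ]]
0.3 [[ 0.5913558  -0.19321374  0.3       ]]
0.31 [[ 0.58836057 -0.19516602  0.31      ]]
target grip pose for block z=117: [[ 0.60158891 -0.27903924  0.0365    ]] entry [[ 0.60940913 -0.35161915  0.06      ]]
```

Emit:
{"method": "step_arm", "body": {
  "commands": [
    [-1,0,-0.4,-0.5,0],
    [-1,0,-0.46,-1,0],
    [-1,0,0,-1,0],
    [-1,0,0,-1,0],
    [-1,0,0,-1,0],
    [-1,0,0,-1,0],
    [-1,0,0,-1,0],
    [-1,0,0,-0.9,0]
  ]
}}

```text
t: 6.5
ee_pos: [0.5025, -0.3539, 0.1362]
tcp_rot: [-2.097, -2.339, -0.0]
contact_force: [0.5, -0.1, -5.7]
grip_width: 0.346
grasp_force: 44.9
```

Emit:
{"method": "step_arm", "body": {
  "commands": [
    [-1,0,0,-0.3,0],
    [-1,0,0,0,0],
    [-1,0,0,-0.05,0],
    [-1,0,0,-0.05,0],
    [-1,0,0,0,0]
  ]
}}

```text
t: 7.0
ee_pos: [0.5033, -0.3558, 0.1231]
tcp_rot: [2.097, 2.335, 0.001]
contact_force: [-0.2, 0.3, -5.7]
grip_width: 0.348
grasp_force: 44.9
```

Emit:
{"method": "step_arm", "body": {
  "commands": [
    [-1,0,0,-0.07,0],
    [-1,0,0,-0.07,0],
    [-1,0,0,0,0]
  ]
}}

```text
t: 7.3
ee_pos: [0.503, -0.3559, 0.1173]
tcp_rot: [2.098, 2.336, 0.0]
contact_force: [-0.9, 0.8, 1.4]
grip_width: 0.347
grasp_force: 45.0
```

Emit:
{"method": "step_arm", "body": {
  "commands": [
    [-1,0,0,-0.03,0],
    [-1,0,0,-0.03,0],
    [-1,0,0,0,0]
  ]
}}

```text
t: 7.6
ee_pos: [0.5032, -0.3563, 0.1172]
tcp_rot: [2.096, 2.334, -0.001]
contact_force: [-3.1, 0.3, 11.5]
grip_width: 0.347
grasp_force: 45.0
```

Emit:
{"method": "step_arm", "body": {
  "commands": [
    [-1,0,0,0,0],
    [-1,0.01,-0.1,0,0],
    [-1,0.01,-0.1,0,0],
    [-1,0.01,-0.1,0,0],
    [-1,0.01,-0.1,0,0],
    [-1,0,0,0,0]
  ],
  "force": 12
}}

```text
t: 8.2
ee_pos: [0.5052, -0.3729, 0.117]
tcp_rot: [2.096, 2.333, -0.0]
contact_force: [-2.2, 0.4, 10.3]
grip_width: 0.351
grasp_force: 12.0
```

```bash
python3 - <<'E'
from bench import status
s=status.get_state();print(s['contact_force'],s['wrist_torque'],s['ee_pos'],s['tcp_rot'])
E
```

```text
[-2.23493883  0.43585786 10.28946302] [ 0.02345184  0.6257798  -0.03371624] [ 0.5052402  -0.37292121  0.11696142] [ 2.09577391e+00  2.33296102e+00 -3.47331232e-04]
```

Emit:
{"method": "step_arm", "body": {
  "commands": [
    [-1,0.01,-0.12,0.02,0],
    [-1,0.01,-0.14,0.01,0],
    [-1,0.02,-0.15,0,0],
    [-1,0.02,-0.15,-0.01,0],
    [-1,0.02,-0.15,-0.03,0],
    [-1,0.02,-0.15,-0.03,0],
    [-1,0.01,-0.1,-0.02,0],
    [-1,0,0,0,0]
  ]
}}

```text
t: 9.0
ee_pos: [0.5087, -0.4111, 0.1112]
tcp_rot: [2.099, 2.336, -0.001]
contact_force: [-1.4, -1.5, 5.2]
grip_width: 0.354
grasp_force: 12.0
```

```bash
python3 - <<'E'
from bench import status,grab_frame
import cv2,numpy as np
s=status.get_state();print(s['contact_force'],s['wrist_torque'],s['ee_pos'])
from h import *
D=camera_model("side");u=proj(D,s['ee_pos'][None])[0].astype(int);print(u)
b=grab_frame("side")[:,:,::-1]
S=camera_model("scene");v=proj(S,s['ee_pos'][None])[0].astype(int);print(v)
a=grab_frame("scene")[:,:,::-1]
c=lambda i,p:cv2.resize(i[max(p[1]-50,0):p[1]+70,max(p[0]-60,0):p[0]+60],(400,400),interpolation=cv2.INTER_CUBIC)
cv2.imwrite("pics/m3.png",np.hstack([c(b,u),c(a,v)]))
E
```

```text
[-1.41229715 -1.5459386   5.23611737] [-0.33569381  0.54651279  0.04316364] [ 0.5087147  -0.41109414  0.11121975]
[476 364]
[158 183]
```

View pics/m3.png

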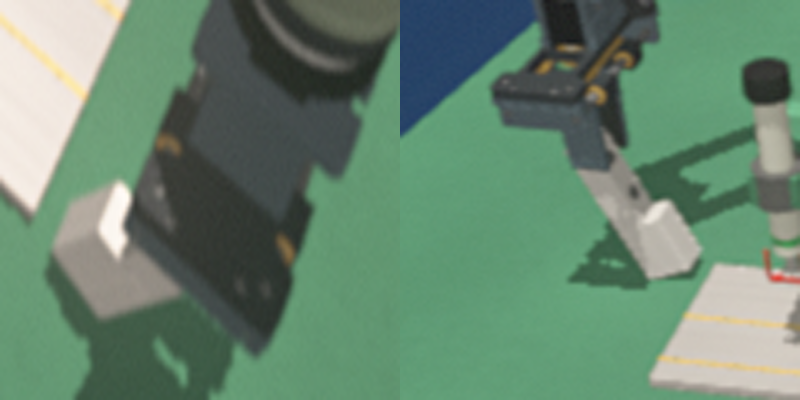

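The picture shows the block tilting about 30 degrees on its bottom edge, as intended. I'll continue the arc.

Emit:
{"method": "step_arm", "body": {
  "commands": [
    [-1,0.03,-0.27,-0.13,0],
    [-1,0.03,-0.27,-0.16,0],
    [-1,0.02,-0.2,-0.16,0],
    [-1,0.02,-0.2,-0.16,0],
    [-1,0.02,-0.17,-0.19,0],
    [-1,0.02,-0.17,-0.19,0],
    [-1,0.015,-0.14,-0.22,0],
    [-1,0.015,-0.14,-0.22,0]
  ]
}}

```text
t: 9.9
ee_pos: [0.5164, -0.4738, 0.0539]
tcp_rot: [2.097, 2.334, -0.0]
contact_force: [1.4, -3.8, 1.6]
grip_width: 0.348
grasp_force: 12.0
```

Emit:
{"method": "step_arm", "body": {
  "commands": [
    [-1,0.01,-0.1,-0.24,0],
    [-1,0.01,-0.1,-0.24,0],
    [-1,0,0,0,0]
  ]
}}

```text
t: 10.2
ee_pos: [0.5152, -0.4789, 0.0317]
tcp_rot: [-2.097, -2.333, -0.002]
contact_force: [-0.2, -0.6, -3.6]
grip_width: 0.345
grasp_force: 12.0
```

Emit:
{"method": "step_arm", "body": {
  "commands": [
    [-1,0,0,-0.08,0],
    [-1,0,0,-0.08,0],
    [-1,0,0,0,0]
  ]
}}

```text
t: 10.5
ee_pos: [0.5158, -0.4796, 0.0279]
tcp_rot: [-2.098, -2.337, 0.0]
contact_force: [0.3, -1.4, -2.4]
grip_width: 0.353
grasp_force: 12.0
```

```bash
python3 - <<'E'
from bench import status,grab_frame
import cv2,numpy as np
s=status.get_state();print(s['contact_force'],s['wrist_torque'],s['ee_pos'])
from h import *
W=camera_model("wrist");w=grab_frame("wrist")[:,:,::-1];np.save("w4.npy",W,allow_pickle=True)
cv2.imwrite("pics/w4.png",w)
S=camera_model("scene");v=proj(S,s['ee_pos'][None])[0].astype(int)
a=grab_frame("scene")[:,:,::-1]
c=lambda i,p:cv2.resize(i[max(p[1]-60,0):p[1]+40,max(p[0]-50,0):p[0]+50],(400,400),interpolation=cv2.INTER_CUBIC)
cv2.imwrite("pics/m4.png",np.hstack([cv2.resize(w[80:240,240:400],(400,400)),c(a,v)]))
E
```

```text
[ 0.29501109 -1.38659254 -2.3854629 ] [-0.45502422  0.08671328  0.09391671] [ 0.51580116 -0.47958717  0.0279404 ]
```

View pics/m4.png

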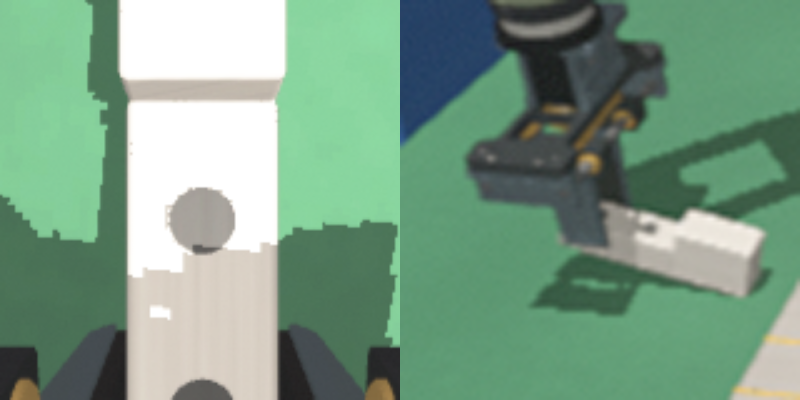

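The block is nearly flat on its back with the head toward the gauge. I'll let it settle and then regrip firmly.

Emit:
{"method": "step_arm", "body": {
  "commands": [
    [-1,0,0,-0.06,0],
    [-1,0,0,-0.05,0],
    [-1,0,0,0,0]
  ],
  "force": 8
}}

```text
t: 10.9
ee_pos: [0.5162, -0.4801, 0.0238]
tcp_rot: [2.099, 2.337, 0.0]
contact_force: [0.6, -2.8, -3.4]
grip_width: 0.35
grasp_force: 8.0
```

Emit:
{"method": "step_arm", "body": {
  "commands": [
    [0,0,0,0,0],
    [0,0,0,0,0],
    [0,0,0,0,0],
    [0,0,0,0,0]
  ]
}}

```text
t: 11.3
ee_pos: [0.5163, -0.4799, 0.0242]
tcp_rot: [2.099, 2.337, 0.001]
contact_force: [-0.7, 0.6, -0.3]
grip_width: 0.497
grasp_force: 0.0
```

```bash
python3 - <<'E'
from bench import status,grab_frame
from h import *
import cv2
s=status.get_state();print(s['contact_force'],s['ee_pos'],s['grip_width'])
W=camera_model("wrist");w=grab_frame("wrist");cv2.imwrite("pics/w5.png",w[:,:,::-1])
hsv=cv2.cvtColor(w,cv2.COLOR_RGB2HSV)
g=(hsv[:,:,1]<60)&(hsv[:,:,2]>120)
for r in range(0,230,10):
    x=np.where(g[r,240:400])[0]
    if len(x)>20: print(r,x.min()+240,x.max()+240,end=' | ')
gr=cv2.cvtColor(w,cv2.COLOR_RGB2GRAY)
print();print(gr[0:240:3,321].tolist())
R=lambda u,z:onplane(W,u,z).round(4).tolist()
print(proj(W,T([*s['ee_pos'][:2],-1.4635],[[-.117,0,.045],[-.057,0,.045],[-.057,0,.028]])))
E
```

```text
[-0.73248144  0.62784279 -0.27198739] [ 0.51632605 -0.47988707  0.02415031] 0.4973191668539413
10 286 354 | 20 286 354 | 30 287 353 | 40 287 353 | 50 287 353 | 60 288 353 | 70 288 353 | 80 288 352 | 90 288 352 | 100 289 352 | 110 289 352 | 120 289 352 | 130 290 351 | 140 293 348 | 150 293 348 | 160 293 348 | 170 293 348 | 180 294 347 | 190 294 347 | 200 294 346 | 210 294 346 | 220 294 346 | 
[136, 248, 253, 253, 253, 254, 254, 254, 254, 254, 254, 254, 254, 254, 254, 254, 254, 254, 254, 254, 254, 254, 254, 254, 254, 254, 254, 254, 254, 254, 254, 254, 254, 254, 254, 254, 254, 254, 254, 254, 254, 254, 254, 254, 226, 254, 254, 254, 254, 254, 254, 254, 254, 254, 254, 149, 124, 124, 117, 63, 62, 63, 62, 121, 160, 159, 159, 159, 160, 159, 159, 159, 158, 157, 158, 159, 158, 124, 63, 62]
[[320.32157187   5.59668129]
 [320.36829299 137.00588907]
 [320.40517494 135.5155018 ]]
```

Emit:
{"method": "step_arm", "body": {
  "commands": [
    [-1,0,0,0,0],
    [-1,0,0,0,0],
    [-1,0,0,0,0],
    [-1,0,0,0,0],
    [-1,0,0,0.2,0],
    [-1,0,0,0.3,0],
    [-1,0,0,0.3,0],
    [-1,0,0,0,0]
  ],
  "force": 58
}}

```text
t: 12.15
ee_pos: [0.5175, -0.4814, 0.0593]
tcp_rot: [2.095, 2.333, -0.0]
contact_force: [-0.2, -0.5, 0.5]
grip_width: 0.005
grasp_force: 0.0
```

Emit:
{"method": "step_arm", "body": {
  "commands": [
    [-1,0.3,0.4,0,0],
    [-1,0.5,0.65,0,0],
    [-1,0.5,0.65,0,0],
    [-1,0.5,0.65,0,0],
    [-1,0.34,0.45,0,0],
    [-1,0.2,0.28,0,0],
    [-1,0,0,0,0],
    [-1,0,0,0,0]
  ]
}}

```text
t: 12.95
ee_pos: [0.6095, -0.3568, 0.0557]
tcp_rot: [-2.098, -2.338, 0.001]
contact_force: [-0.0, 0.3, -0.5]
grip_width: 0.001
grasp_force: 0.0
```

```bash
python3 - <<'E'
from bench import status,grab_frame
from h import *
import cv2
s=status.get_state();r=s['tcp_rot'];print(s['contact_force'],s['ee_pos'],s['grip_width'],2*np.arctan2(r[1],r[0])-np.pi/2)
W=camera_model("wrist");w=grab_frame("wrist");cv2.imwrite("pics/w6.png",w[:,:,::-1])
gr=cv2.cvtColor(w,cv2.COLOR_RGB2GRAY).astype(int)
hsv=cv2.cvtColor(w,cv2.COLOR_RGB2HSV)
g=(hsv[:,:,1]<60)&(hsv[:,:,2]>120)
for q in [20,60,100,128,150,200]:
    print(q,np.where(np.abs(np.diff(gr[q,230:410]))>25)[0]+230)
print(np.where(np.abs(np.diff(gr[:240,310]))>15)[0])
E
```

```text
[-0.00480924  0.34514787 -0.48781188] [ 0.60948674 -0.35684747  0.05571186] 0.0011631296112413923 -6.175299369680793
20 [362 363 402 403]
60 [362 401]
100 [399]
128 [397]
150 []
200 [309 337 379]
[146 147 148 170 180 182 191 209 210 231 232]
```

The jaws shut empty, so the regrip slipped off. I'll back off above the block and measure where it lies.

Emit:
{"method": "step_arm", "body": {
  "commands": [
    [-1,0,0,0.8,0],
    [-1,0,0,1,0],
    [-1,-0.37,-0.75,0.8,0],
    [0,-0.37,-0.75,0.8,0],
    [0,-0.37,-0.75,0.8,0],
    [0,-0.37,-0.75,0.8,0],
    [0,-0.37,-0.75,0.8,0],
    [0,-0.37,-0.75,0.3,0]
  ]
}}

```text
t: 13.8
ee_pos: [0.5194, -0.5399, 0.3046]
tcp_rot: [2.097, 2.33, -0.001]
contact_force: [0.9, -0.0, 0.6]
grip_width: 0.41
grasp_force: 0.0
```

Emit:
{"method": "step_arm", "body": {
  "commands": [
    [0,0,0,0,0],
    [0,0,0,0,0]
  ]
}}

```text
t: 14.0
ee_pos: [0.5195, -0.5382, 0.2995]
tcp_rot: [-2.102, -2.334, -0.001]
contact_force: [0.2, -1.1, -0.8]
grip_width: 0.497
grasp_force: 0.0
```

```bash
cat >> h.py <<'E'
import cv2
from scipy.optimize import minimize
def faces(p):
    # block flat on its back: local X along tongue from head end, Y across, heights
    def box(x0,x1,h): return T(p,[[x,y,z] for x in(x0,x1) for y in(-.016,.016) for z in(p[3],p[3]+h)])
    return [box(0,.06,.045),box(.06,.15,.028)]
def sil(M,p):
    m=np.zeros((400*4,640*4),np.uint8)
    for b in faces(p): cv2.fillConvexPoly(m,cv2.convexHull((proj(M,b)*4+2).round().astype(np.int32)),1)
    return cv2.resize(m.astype(np.float32),(640,400),interpolation=cv2.INTER_AREA)
E
python3 - <<'E'
from bench import status,grab_frame
from h import *
s=status.get_state();print(s['contact_force'],s['ee_pos'],s['grip_width'])
W=camera_model("wrist");w=grab_frame("wrist");cv2.imwrite("pics/w7.png",w[:,:,::-1]);np.save("w7.npy",W,allow_pickle=True)
hsv=cv2.cvtColor(w,cv2.COLOR_RGB2HSV)
g=((hsv[:,:,1]<60)&(hsv[:,:,2]>100)).astype(np.uint8)
n,l,st,ce=cv2.connectedComponentsWithStats(g)
for i in range(1,n):
    if st[i,4]>150: print(st[i],ce[i].round(1),onplane(W,ce[i],.03).round(3))
print(proj(W,T([.504,-.361,-1.4635],[[0,0,.045],[.06,0,.045],[.15,0,.028]])))
E
```

```text
[ 0.23141781 -1.13898064 -0.76029474] [ 0.51945247 -0.53821344  0.29953235] 0.4967595225436041
[319   0 124   7 834] [379.4   3. ] [[ 0.572 -0.319  0.03 ]]
[ 310   30   26  119 2924] [322.6  87.5] [[ 0.511 -0.429  0.03 ]]
[ 503   41  110  196 3975] [544.8 129.5] [[ 0.826 -0.453  0.03 ]]
[ 587   48   53  186 4960] [621.8 165.2] [[ 0.949 -0.49   0.03 ]]
[ 307  247  114   29 2699] [367.6 260.9] [[ 0.607 -0.675  0.03 ]]
[523 248  17  26 290] [531.1 260.4] [[ 0.857 -0.648  0.03 ]]
[ 272  286   98   16 1134] [315.1 295.4] [[ 0.532 -0.742  0.03 ]]
[412 350 113   8 453] [453.8 352.9] [[ 0.772 -0.824  0.03 ]]
[503 380  31  20 557] [517.6 389.5] [[ 0.896 -0.885  0.03 ]]
[ 68 398 136   2 162] [134.  398.8] [[ 0.239 -0.973  0.03 ]]
[[323.08708444  29.09127161]
 [323.15539048  79.42376394]
 [323.16294339 147.86043047]]
```

The block hasn't moved: it lies flat at the expected place (wrist mask columns 310–336, rows 30–149). I'll regrip slightly lower and allow more closing time.

Emit:
{"method": "step_arm", "body": {
  "commands": [
    [0.1,-0.08,0.5,-0.4,0],
    [0.1,0,0.6,-0.8,0],
    [0.1,0,0.34,-1,0],
    [0.1,0,0,-1,0],
    [0.1,0,0,-1,0],
    [0.1,0,0,-1,0],
    [0.1,0,0,-0.9,0],
    [0.1,0,0,-0.6,0]
  ]
}}

```text
t: 14.85
ee_pos: [0.5165, -0.4762, 0.028]
tcp_rot: [-2.093, -2.334, -0.001]
contact_force: [0.0, 0.2, 0.3]
grip_width: 0.554
grasp_force: 0.0
```

Emit:
{"method": "step_arm", "body": {
  "commands": [
    [0.1,0,0,-0.2,0],
    [0.1,0,0,-0.04,0],
    [0.1,0,0,0,0]
  ]
}}

```text
t: 15.15
ee_pos: [0.5185, -0.4793, 0.0234]
tcp_rot: [2.097, 2.337, 0.0]
contact_force: [0.8, 0.1, 0.4]
grip_width: 0.551
grasp_force: 0.0
```

Emit:
{"method": "step_arm", "body": {
  "commands": [
    [-1,0,0,0,0],
    [-1,0,0,0,0],
    [-1,0,0,0,0],
    [-1,0,0,0,0],
    [-1,0,0,0,0],
    [-1,0,0,0,0]
  ],
  "force": 40
}}

```text
t: 15.75
ee_pos: [0.5177, -0.4793, 0.0224]
tcp_rot: [2.099, 2.337, 0.0]
contact_force: [-0.8, 0.4, 0.4]
grip_width: 0.055
grasp_force: 0.0
```

```bash
python3 - <<'E'
from bench import status,grab_frame
from h import *
s=status.get_state();print(s['ee_pos'],s['grip_width'],s['grasp_force'])
W=camera_model("wrist");w=grab_frame("wrist");cv2.imwrite("pics/w8.png",w[:,:,::-1])
D,S=camera_model("side"),camera_model("scene")
for nm in("w8","w7","w5"):
    i=cv2.imread(f"pics/{nm}.png");hsv=cv2.cvtColor(i,cv2.COLOR_BGR2HSV)
    print(nm)
    for r in range(5,400,15):
        row=((hsv[r,200:440,1]<60)&(hsv[r,200:440,2]>100)).astype(int)
        e=np.where(np.diff(row))[0]+201
        print(r,e.tolist()[:10],end=' ; ')
    print()
# where does TCP/tips project
for dz in(0,.019): print(proj(W,(s['ee_pos']-[0,0,dz])[None]))
E
```

```text
[ 0.5177357  -0.47931475  0.0224092 ] 0.05482304082139581 0.0
w8
5 [283, 351] ; 20 [283, 352] ; 35 [283, 352] ; 50 [284, 351] ; 65 [284, 351] ; 80 [285, 351] ; 95 [285, 350] ; 110 [285, 350] ; 125 [286, 350] ; 140 [290, 347] ; 155 [290, 347] ; 170 [290, 346] ; 185 [291, 308, 328, 346] ; 200 [291, 346] ; 215 [291, 299, 316, 326, 343, 346] ; 230 [316, 326] ; 245 [] ; 260 [318, 334, 439] ; 275 [316, 325, 439] ; 290 [] ; 305 [] ; 320 [] ; 335 [] ; 350 [] ; 365 [] ; 380 [] ; 395 [] ; 
w7
5 [319] ; 20 [] ; 35 [310, 336] ; 50 [310, 336] ; 65 [310, 336] ; 80 [311, 335] ; 95 [311, 335] ; 110 [311, 335] ; 125 [311, 335] ; 140 [312, 335] ; 155 [] ; 170 [] ; 185 [] ; 200 [] ; 215 [] ; 230 [] ; 245 [] ; 260 [222, 223, 225, 226, 237, 238, 252, 253, 262, 263] ; 275 [334, 336, 341, 360, 361, 364, 399, 406, 410, 411] ; 290 [275, 326] ; 305 [] ; 320 [] ; 335 [] ; 350 [412, 435, 436, 438] ; 365 [] ; 380 [] ; 395 [255, 265, 377, 386] ; 
w5
5 [287, 354] ; 20 [286, 355] ; 35 [287, 354] ; 50 [287, 354] ; 65 [288, 354] ; 80 [288, 353] ; 95 [288, 353] ; 110 [289, 353] ; 125 [289, 352] ; 140 [292, 349] ; 155 [293, 349] ; 170 [293, 349] ; 185 [293, 312, 329, 348] ; 200 [294, 348] ; 215 [294, 347] ; 230 [294, 347] ; 245 [] ; 260 [317, 421] ; 275 [295, 346, 348, 349, 350, 351, 357, 359, 360, 363] ; 290 [] ; 305 [] ; 320 [] ; 335 [] ; 350 [] ; 365 [] ; 380 [] ; 395 [] ; 
[[320.41497194 229.74312549]]
[[320.45195046 220.33134564]]
```

```bash
python3 - <<'E'
from bench import status,grab_frame
from h import *
D,S=camera_model("side"),camera_model("scene")
p=status.get_state()['ee_pos'][None]
u=proj(D,p)[0].astype(int);v=proj(S,p)[0].astype(int)
b=grab_frame("side")[:,:,::-1];a=grab_frame("scene")[:,:,::-1];w=cv2.imread("pics/w8.png")
c=lambda i,p:cv2.resize(i[max(p[1]-45,0):p[1]+45,max(p[0]-40,0):p[0]+40],(266,300),interpolation=cv2.INTER_CUBIC)
cv2.imwrite("pics/m8.png",np.vstack([np.hstack([c(a,v),c(b,u),cv2.resize(cv2.imread("pics/w5.png")[140:300,250:390],(266,300))]),cv2.resize(w[120:300,120:520],(798,300))]))
E
```

```text
(no output)
```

View pics/m8.png

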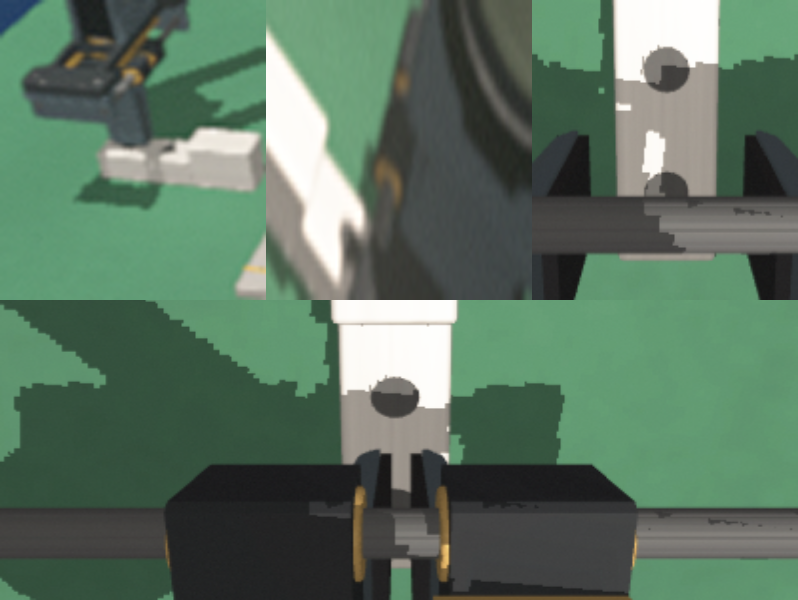

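```bash
python3 - <<'E'
from bench import status,ctrl
from h import *
print([a for a in dir(ctrl) if a[0]!='_'],ctrl.tip_extent)
W=camera_model("wrist");p=status.get_state()['ee_pos']
for h in(-.019,-.01,0,.006,.015,.03):
    print(h,proj(W,T([p[0],p[1],-1.4635],[[-.016,.0025,p[2]+h],[-.016,.016,p[2]+h],[-.016,.0227,p[2]+h],[-.016,.0362,p[2]+h]])).round(1).tolist())
E
```

```text
['PlanningError', 'tip_extent'] 0.019
-0.019 [[324.3, 197.2], [344.7, 197.2], [354.9, 197.2], [375.3, 197.2]]
-0.01 [[324.4, 200.5], [345.8, 200.5], [356.4, 200.5], [377.7, 200.5]]
0 [[324.6, 204.6], [347.0, 204.6], [358.2, 204.6], [380.6, 204.6]]
0.006 [[324.7, 207.2], [347.9, 207.2], [359.3, 207.2], [382.5, 207.2]]
0.015 [[324.9, 211.5], [349.2, 211.5], [361.2, 211.5], [385.5, 211.5]]
0.03 [[325.3, 219.6], [351.7, 219.6], [364.9, 219.6], [391.3, 219.6]]
```

Emit:
{"method": "step_arm", "body": {
  "commands": [
    [-1,0,0,-0.05,0],
    [-1,0,0,-0.05,0],
    [-1,0,0,0,0]
  ]
}}

```text
t: 16.2
ee_pos: [0.5175, -0.479, 0.0178]
tcp_rot: [-2.098, -2.337, -0.0]
contact_force: [0.2, 0.8, 0.2]
grip_width: 0.006
grasp_force: 0.0
```

Emit:
{"method": "step_arm", "body": {
  "commands": [
    [-1,0,0,-0.05,0],
    [-1,0,0,-0.05,0],
    [-1,0,0,0,0]
  ]
}}

```text
t: 16.5
ee_pos: [0.5179, -0.4794, 0.0149]
tcp_rot: [2.099, 2.337, 0.0]
contact_force: [-1.4, 0.8, 3.9]
grip_width: 0.003
grasp_force: 1.7
```

```bash
python3 - <<'E'
from bench import status,grab_frame
from h import *
s=status.get_state();p=s['ee_pos'];print(p,s['contact_force'],s['qpos'])
S=camera_model("scene");a=grab_frame("scene");cv2.imwrite("pics/s9.png",a[:,:,::-1])
g=lambda q:tuple(a[int(round(q[1])),int(round(q[0]))])
# vertical profile up from TCP: finger dark vs block light
for h in np.arange(-.02,.06,.004):
    q=proj(S,(p+[0.0,0,h])[None])[0]; print(round(h,3),q.round(1),g(q))
w=grab_frame("wrist");cv2.imwrite("pics/w9.png",w[:,:,::-1]);print(w[200:235:2,308].tolist());print(w[200:235:2,320].tolist())
E
```

```text
[ 0.51787239 -0.47935799  0.0149145 ] [-1.4462524   0.75289732  3.90203494] [-7.63114789e-01  6.64619784e-01  1.46413116e+00  5.15121975e-05
  1.01236586e+00 -8.70507454e-01]
-0.02 [143.8 212. ] (np.uint8(184), np.uint8(177), np.uint8(170))
-0.016 [143.5 211. ] (np.uint8(180), np.uint8(175), np.uint8(166))
-0.012 [143.3 210. ] (np.uint8(179), np.uint8(175), np.uint8(165))
-0.008 [143. 209.] (np.uint8(181), np.uint8(176), np.uint8(167))
-0.004 [142.8 208. ] (np.uint8(192), np.uint8(187), np.uint8(178))
0.0 [142.5 207. ] (np.uint8(222), np.uint8(216), np.uint8(207))
0.004 [142.3 205.9] (np.uint8(227), np.uint8(220), np.uint8(210))
0.008 [142.  204.9] (np.uint8(162), np.uint8(158), np.uint8(150))
0.012 [141.8 203.9] (np.uint8(79), np.uint8(91), np.uint8(91))
0.016 [141.5 202.9] (np.uint8(70), np.uint8(83), np.uint8(85))
0.02 [141.3 201.8] (np.uint8(70), np.uint8(82), np.uint8(85))
0.024 [141.  200.8] (np.uint8(74), np.uint8(87), np.uint8(88))
0.028 [140.8 199.7] (np.uint8(74), np.uint8(85), np.uint8(87))
0.032 [140.5 198.7] (np.uint8(72), np.uint8(82), np.uint8(84))
0.036 [140.3 197.6] 
[... 202 characters left out ...]
 np.uint8(83), np.uint8(85))
0.052 [139.2 193.4] (np.uint8(73), np.uint8(84), np.uint8(86))
0.056 [139.  192.3] (np.uint8(70), np.uint8(83), np.uint8(85))
[[138, 131, 123], [136, 131, 123], [137, 131, 123], [137, 130, 123], [137, 132, 123], [130, 123, 117], [43, 48, 51], [43, 47, 50], [44, 46, 51], [38, 40, 43], [26, 27, 30], [26, 26, 29], [29, 29, 29], [26, 26, 27], [25, 25, 27], [29, 29, 28], [91, 72, 41], [116, 91, 52]]
[[138, 131, 123], [140, 133, 125], [138, 131, 125], [138, 132, 124], [138, 132, 124], [139, 132, 123], [106, 100, 95], [105, 99, 93], [76, 72, 69], [75, 72, 68], [76, 72, 69], [76, 73, 70], [75, 72, 68], [76, 72, 69], [77, 73, 70], [76, 73, 69], [76, 72, 68], [75, 72, 68]]
```

Closed fingertips touch the tongue top (28 mm) at TCP z = 15 mm, so the real tips sit about 13 mm above the reported TCP and the fingers closed over the tongue. I'll regrip about 30 mm lower.

Emit:
{"method": "step_arm", "body": {
  "commands": [
    [-1,0,0,0.5,0],
    [0.1,0,0,0,0],
    [0.1,-0.03,0,0,0],
    [0.1,0,0,0,0],
    [0.1,0,0,0,0],
    [0.1,0,0,0,0],
    [0.1,0,0,0,0]
  ]
}}

```text
t: 17.3
ee_pos: [0.5165, -0.4792, 0.0339]
tcp_rot: [-2.099, -2.337, -0.0]
contact_force: [-0.2, 0.6, 0.4]
grip_width: 0.5
grasp_force: 0.0
```

Emit:
{"method": "step_arm", "body": {
  "commands": [
    [0.1,0,0,-0.3,0],
    [0.1,0,0,-0.3,0],
    [0.1,0,0,-0.2,0],
    [0.1,0,0,-0.1,0],
    [0.1,0,0,-0.1,0],
    [0.1,0,0,0,0]
  ]
}}

```text
t: 17.9
ee_pos: [0.5164, -0.4791, -0.0063]
tcp_rot: [-2.099, -2.337, -0.0]
contact_force: [-0.7, -0.3, 0.4]
grip_width: 0.552
grasp_force: 0.0
```

Emit:
{"method": "step_arm", "body": {
  "commands": [
    [-1,0,0,0,0],
    [-1,0,0,0,0],
    [-1,0,0,0,0],
    [-1,0,0,0,0],
    [-1,0,0,0,0],
    [-1,0,0,0,0]
  ],
  "force": 50
}}

```text
t: 18.5
ee_pos: [0.5166, -0.4795, -0.0051]
tcp_rot: [2.099, 2.337, -0.0]
contact_force: [-0.4, -0.7, 3.1]
grip_width: 0.35
grasp_force: 50.0
```

Emit:
{"method": "step_arm", "body": {
  "commands": [
    [-1,0,0,0.1,0],
    [-1,0,0,0.3,0],
    [-1,0,0,0.3,0],
    [-1,0,0,0,0],
    [-1,0,0,0,0]
  ]
}}

```text
t: 19.0
ee_pos: [0.5168, -0.4795, 0.023]
tcp_rot: [2.098, 2.337, 0.0]
contact_force: [0.1, 0.1, -6.0]
grip_width: 0.346
grasp_force: 50.0
```

```bash
cat > prof.py <<'E'
from bench import status,grab_frame
from h import *
import sys
s=status.get_state();r=s['tcp_rot'];print(s['t'],s['contact_force'].round(1),s['ee_pos'].round(4),s['grip_width'],s['grasp_force'],2*np.arctan2(r[1],r[0])-np.pi/2)
W=camera_model("wrist");w=grab_frame("wrist");cv2.imwrite("pics/%s.png"%sys.argv[1],w[:,:,::-1])
hsv=cv2.cvtColor(w,cv2.COLOR_RGB2HSV)
for q in range(5,215,12):
    row=((hsv[q,200:440,1]<60)&(hsv[q,200:440,2]>100)).astype(int);print(q,(np.where(np.diff(row))[0]+201).tolist()[:8],end=' ; ')
gr=cv2.cvtColor(w,cv2.COLOR_RGB2GRAY).astype(int)
print();print([(i,gr[i,305],gr[i+1,305]) for i in np.where(np.abs(np.diff(gr[:215,305]))>12)[0]])
E
python3 prof.py w10
```

```text
19.0 [ 0.1  0.1 -6. ] [ 0.5168 -0.4795  0.023 ] 0.3463711206791565 49.9840521812439 0.10737414481378171
5 [279, 362] ; 17 [279, 362] ; 29 [280, 362] ; 41 [280, 361] ; 53 [280, 361] ; 65 [281, 361] ; 77 [281, 360] ; 89 [281, 360] ; 101 [282, 360] ; 113 [282, 360] ; 125 [283, 359] ; 137 [287, 355] ; 149 [288, 354] ; 161 [288, 354] ; 173 [288, 354] ; 185 [289, 318, 335, 353] ; 197 [289, 310, 332, 353] ; 209 [289, 352] ; 
[(np.int64(134), np.int64(219), np.int64(195)), (np.int64(135), np.int64(195), np.int64(156)), (np.int64(136), np.int64(156), np.int64(217)), (np.int64(137), np.int64(217), np.int64(242)), (np.int64(185), np.int64(228), np.int64(142))]
```

Emit:
{"method": "step_arm", "body": {
  "commands": [
    [-1,0.3,0.4,0,0],
    [-1,0.5,0.66,0,0],
    [-1,0.5,0.66,0,0],
    [-1,0.5,0.66,0,0],
    [-1,0.34,0.44,0,0],
    [-1,0.2,0.28,0,0],
    [-1,0,0,0,0],
    [-1,0,0,0,0]
  ]
}}

```text
t: 19.85
ee_pos: [0.6097, -0.3554, 0.022]
tcp_rot: [-2.098, -2.338, 0.001]
contact_force: [-0.5, -0.3, -5.3]
grip_width: 0.348
grasp_force: 50.0
```

```bash
python3 prof.py w11
```

```text
19.85 [-0.5 -0.3 -5.3] [ 0.6097 -0.3554  0.022 ] 0.34831702791927643 49.98402535915375 -6.175159556725072
5 [262, 268, 372, 378, 420] ; 17 [262, 269, 371, 377, 419] ; 29 [263, 269, 371, 377, 418] ; 41 [263, 270, 370, 377, 417] ; 53 [264, 270, 370, 376, 416] ; 65 [264, 270, 370, 376, 416] ; 77 [265, 271, 369, 375, 415] ; 89 [265, 271, 369, 375, 414] ; 101 [266, 272, 368, 374, 413] ; 113 [266, 272, 368, 374, 413] ; 125 [267, 272, 368, 373, 412] ; 137 [267, 273, 367, 373, 411] ; 149 [267, 273, 367, 372, 410] ; 161 [288, 354] ; 173 [288, 354] ; 185 [289, 320, 335, 353] ; 197 [289, 310, 332, 353] ; 209 [289, 353] ; 
[(np.int64(134), np.int64(219), np.int64(195)), (np.int64(135), np.int64(195), np.int64(155)), (np.int64(136), np.int64(155), np.int64(217)), (np.int64(137), np.int64(217), np.int64(241)), (np.int64(193), np.int64(226), np.int64(129))]
```

Emit:
{"method": "step_arm", "body": {
  "commands": [
    [-1,-0.03,0.3,0,0],
    [-1,-0.05,0.5,0,0],
    [-1,-0.05,0.5,0,0],
    [-1,-0.04,0.38,0,0],
    [-1,-0.02,0.2,0,0],
    [-1,0,0,-0.2,0],
    [-1,0,0,-0.1,0],
    [-1,0,0,0,0]
  ]
}}

```text
t: 20.7
ee_pos: [0.6019, -0.2806, 0.0091]
tcp_rot: [-2.099, -2.336, 0.001]
contact_force: [-0.2, -0.3, -6.0]
grip_width: 0.347
grasp_force: 50.0
```

Emit:
{"method": "step_arm", "body": {
  "commands": [
    [-1,0,0,-0.05,0],
    [-1,0,0,0,0]
  ]
}}

```text
t: 20.9
ee_pos: [0.6025, -0.2806, 0.008]
tcp_rot: [-2.1, -2.337, 0.0]
contact_force: [-0.9, -0.5, -6.1]
grip_width: 0.343
grasp_force: 50.0
```

Emit:
{"method": "step_arm", "body": {
  "commands": [
    [-1,0,0,-0.03,0],
    [-1,0,0,0,0]
  ]
}}

```text
t: 21.1
ee_pos: [0.6026, -0.2803, 0.0071]
tcp_rot: [2.099, 2.337, 0.0]
contact_force: [-0.4, 0.7, -6.4]
grip_width: 0.35
grasp_force: 50.0
```

Emit:
{"method": "step_arm", "body": {
  "commands": [
    [-1,0,0,-0.02,0],
    [-1,0,0,0,0]
  ]
}}

```text
t: 21.3
ee_pos: [0.6027, -0.2803, 0.0069]
tcp_rot: [2.098, 2.337, 0.0]
contact_force: [-0.6, -0.8, -3.3]
grip_width: 0.349
grasp_force: 50.0
```

Contact has begun. I'll release, rise and look.

Emit:
{"method": "step_arm", "body": {
  "commands": [
    [-1,0,0,-0.02,0],
    [0.1,0,0,0,0],
    [0.1,0,0,0,0],
    [0.1,0,0,0,0],
    [0.1,0,0,0,0],
    [0.1,0,0,0,0]
  ]
}}

```text
t: 21.9
ee_pos: [0.6027, -0.28, 0.0055]
tcp_rot: [2.099, 2.337, 0.0]
contact_force: [-0.3, 0.8, -0.5]
grip_width: 0.549
grasp_force: 0.0
```

Emit:
{"method": "step_arm", "body": {
  "commands": [
    [0.1,0,0,0.3,0],
    [0.1,0,0,0.8,0],
    [0.1,0.08,-0.7,0.6,0],
    [0.1,0.1,-0.8,0.6,0],
    [0.1,0.1,-0.8,0.6,0],
    [0.1,0.1,-0.8,0.6,0],
    [0.1,0.1,-0.8,0.6,0],
    [0.1,0,0,0,0]
  ]
}}

```text
t: 22.7
ee_pos: [0.623, -0.4416, 0.1745]
tcp_rot: [2.096, 2.326, -0.001]
contact_force: [0.6, -0.0, 0.3]
grip_width: 0.552
grasp_force: 0.0
```

Emit:
{"method": "step_arm", "body": {
  "commands": [
    [0.1,0,0,0,0],
    [0.1,0,0,0,0]
  ]
}}

```text
t: 22.9
ee_pos: [0.6213, -0.4347, 0.1687]
tcp_rot: [-2.097, -2.336, -0.0]
contact_force: [0.3, -0.7, -0.4]
grip_width: 0.548
grasp_force: 0.0
```

```bash
python3 prof.py w12; python3 - <<'E'
from h import *
from scipy.optimize import least_squares
W=camera_model("wrist");g=[.5923,-.1925,-1.4635]
print(proj(W,T(g,[[-.03,0,.057],[.03,0,.057],[.03,0,.04],[.12,0,.04],[.12,.03,.012],[.12,-.03,.012],[.12,.016,.04],[.12,-.016,.04]])).round(1).tolist())
E
```

```text
22.9 [ 0.3 -0.7 -0.4] [ 0.6213 -0.4347  0.1687] 0.5483649250055612 0.0 -6.1752618829781785
5 [204, 285, 288, 347, 350, 375] ; 17 [205, 285, 288, 347, 350, 374] ; 29 [206, 285, 289, 347, 350, 374] ; 41 [207, 286, 289, 347, 349, 373] ; 53 [208, 286, 289, 346, 349, 373] ; 65 [] ; 77 [] ; 89 [] ; 101 [] ; 113 [] ; 125 [] ; 137 [] ; 149 [] ; 161 [] ; 173 [] ; 185 [] ; 197 [] ; 209 [] ; 
[(np.int64(54), np.int64(248), np.int64(178)), (np.int64(55), np.int64(178), np.int64(130)), (np.int64(60), np.int64(120), np.int64(104)), (np.int64(63), np.int64(104), np.int64(158)), (np.int64(154), np.int64(155), np.int64(91))]
[[317.3, -162.8], [317.4, -70.1], [317.6, -58.4], [317.8, 55.4], [348.0, 61.0], [288.2, 61.0], [335.2, 55.4], [300.3, 55.4]]
```

Emit:
{"method": "step_arm", "body": {
  "commands": [
    [-1,0,0,0.8,0],
    [-1,0,0,1,0],
    [-1,0,0,1,0],
    [-1,0,0,1,0],
    [-1,0,0,0.5,0],
    [-1,-0.1,0.5,0,0],
    [-1,-0.1,0.8,0,0],
    [-1,-0.1,0.8,0,0]
  ]
}}

```text
t: 23.75
ee_pos: [0.6094, -0.3501, 0.3404]
tcp_rot: [-2.097, -2.336, 0.0]
contact_force: [-0.2, 0.7, 0.3]
grip_width: 0.005
grasp_force: 0.0
```

Emit:
{"method": "step_arm", "body": {
  "commands": [
    [-1,-0.1,0.9,0,0],
    [-1,-0.1,0.9,0,0],
    [-1,-0.1,0.9,0,0],
    [-1,-0.08,0.7,0,0],
    [-1,-0.05,0.4,0,0],
    [-1,0,0.15,0,0],
    [-1,0,0,0,0]
  ]
}}

```text
t: 24.45
ee_pos: [0.5926, -0.1936, 0.3414]
tcp_rot: [2.098, 2.339, -0.001]
contact_force: [1.0, 0.0, -0.5]
grip_width: 0.009
grasp_force: 0.0
```

Emit:
{"method": "step_arm", "body": {
  "commands": [
    [-1,0,0,-0.5,0],
    [-1,0,0,-0.5,0],
    [-1,0,0,-0.1,0],
    [-1,0,0,-0.1,0],
    [-1,0,0,-0.08,0],
    [-1,0,0,0,0]
  ]
}}

```text
t: 25.05
ee_pos: [0.5928, -0.1945, 0.2906]
tcp_rot: [2.099, 2.336, 0.0]
contact_force: [0.4, -0.1, 0.9]
grip_width: 0.004
grasp_force: 0.0
```

Emit:
{"method": "step_arm", "body": {
  "commands": [
    [-1,0,0,-0.06,0],
    [-1,0,0,-0.06,0],
    [-1,0,0,0,0]
  ]
}}

```text
t: 25.35
ee_pos: [0.5925, -0.194, 0.2854]
tcp_rot: [-2.099, -2.337, 0.0]
contact_force: [-0.4, 0.2, -0.0]
grip_width: 0.006
grasp_force: 0.0
```

Emit:
{"method": "step_arm", "body": {
  "commands": [
    [-1,0,0,-0.06,0],
    [-1,0,0,-0.06,0],
    [-1,0,0,0,0]
  ]
}}

```text
t: 25.65
ee_pos: [0.5928, -0.1941, 0.2816]
tcp_rot: [2.098, 2.336, 0.001]
contact_force: [-0.2, 0.1, 3.5]
grip_width: 0.003
grasp_force: 1.9
```

Emit:
{"method": "step_arm", "body": {
  "commands": [
    [-1,0,0,-0.07,0],
    [-1,0,0,-0.07,0],
    [-1,0,0,-0.07,0],
    [-1,0,0,0,0]
  ]
}}

```text
t: 26.05
ee_pos: [0.5928, -0.1941, 0.2731]
tcp_rot: [2.098, 2.336, 0.001]
contact_force: [0.4, 0.8, 3.1]
grip_width: 0.004
grasp_force: 2.0
```

Emit:
{"method": "step_arm", "body": {
  "commands": [
    [-1,0,0,-0.1,0],
    [-1,0,0,-0.1,0],
    [-1,0,0,-0.1,0],
    [-1,0,0,-0.1,0],
    [-1,0,0,-0.08,0],
    [-1,0,0,0,0]
  ]
}}

```text
t: 26.65
ee_pos: [0.5928, -0.1941, 0.2535]
tcp_rot: [2.098, 2.337, 0.001]
contact_force: [0.1, 0.5, 3.3]
grip_width: 0.005
grasp_force: 1.7
```

```bash
cat > fp.py <<'E'
# red pointers / green band / foot heights in the scene and side pictures, along the quill axis
from bench import status,grab_frame
from h import *
s=status.get_state();print(s['ee_pos'].round(4),s['contact_force'].round(1))
g=[.5923,-.1925,-1.4635]
for n in("scene","side"):
    M=camera_model(n);a=grab_frame(n);hsv=cv2.cvtColor(a,cv2.COLOR_RGB2HSV).astype(int)
    red=((hsv[...,0]<8)|(hsv[...,0]>172))&(hsv[...,1]>110)&(hsv[...,2]>60)
    c=proj(M,T(g,[[0,0,.07],[0,0,.11],[0,0,.15]]));x,y=c[1].astype(int)
    ys,xs=np.where(red[y-35:y+35,x-20:x+20])
    print(n,"axis z.07 .11 .15",c.round(1).tolist())
    if len(ys): print(" red rows",ys.min()+y-35,ys.max()+y-35,"cols",xs.min()+x-20,xs.max()+x-20,len(ys),{int(r+y-35):sorted((xs[ys==r]+x-20).tolist()) for r in np.unique(ys)})
    for z in np.arange(.05,.18,.006):
        q=proj(M,T(g,[[0,0,z]]))[0].round().astype(int);print(round(z,3),q.tolist(),a[q[1],q[0]].tolist(),end=' ')
    print()
E
python3 fp.py
```

```text
[ 0.5928 -0.1941  0.2535] [0.1 0.5 3.3]
scene axis z.07 .11 .15 [[215.8, 221.8], [214.2, 210.6], [212.6, 199.0]]
 red rows 220 226 cols 210 220 24 {220: [220], 221: [220], 222: [220], 223: [220], 224: [210, 211, 212, 213, 220], 225: [210, 211, 212, 213, 214, 215, 216, 217, 218, 219, 220], 226: [217, 218, 219, 220]}
0.05 [217, 227] [164, 155, 145] 0.056 [216, 226] [154, 103, 93] 0.062 [216, 224] [135, 110, 102] 0.068 [216, 222] [134, 130, 123] 0.074 [216, 221] [133, 129, 121] 0.08 [215, 219] [136, 132, 123] 0.086 [215, 217] [158, 158, 142] 0.092 [215, 216] [137, 152, 126] 0.098 [215, 214] [82, 132, 86] 0.104 [214, 212] [163, 162, 147] 0.11 [214, 211] [162, 160, 145] 0.116 [214, 209] [160, 159, 144] 0.122 [214, 207] [160, 159, 144] 0.128 [213, 205] [161, 160, 145] 0.134 [213, 204] [160, 160, 144] 0.14 [213, 202] [160, 159, 143] 0.146 [213, 200] [159, 159, 143] 0.152 [213, 198] [162, 160, 145] 0.158 [212, 197] [151, 149, 135] 0.164 [212, 195] [74, 77, 72] 0.17 [212, 193] [81, 84, 76] 0.176 [212, 191] [79, 81, 76] 
side axis z.07 .11 .15 [[409.5, 286.7], [412.1, 277.4], [414.8, 267.5]]
 red rows 286 286 cols 413 415 3 {286: [413, 414, 415]}
0.05 [408, 291] [152, 148, 137] 0.056 [409, 290] [155, 148, 138] 0.062 [409, 288] [142, 138, 126] 0.068 [409, 287] [144, 141, 130] 0.074 [410, 286] [171, 167, 158] 0.08 [410, 284] [160, 163, 144] 0.086 [411, 283] [131, 154, 121] 0.092 [411, 282] [105, 141, 102] 0.098 [411, 280] [108, 125, 103] 0.104 [412, 279] [121, 132, 112] 0.11 [412, 277] [85, 108, 86] 0.116 [412, 276] [83, 110, 87] 0.122 [413, 274] [81, 109, 86] 0.128 [413, 273] [84, 111, 88] 0.134 [414, 272] [83, 112, 88] 0.14 [414, 270] [83, 113, 89] 0.146 [414, 269] [86, 114, 90] 0.152 [415, 267] [80, 110, 86] 0.158 [415, 265] [81, 110, 87] 0.164 [416, 264] [81, 110, 87] 0.17 [416, 262] [81, 111, 86] 0.176 [417, 261] [79, 108, 85]
```

Emit:
{"method": "step_arm", "body": {
  "commands": [
    [-1,0,0,-0.08,0],
    [-1,0,0,-0.08,0],
    [-1,0,0,-0.08,0],
    [-1,0,0,-0.05,0],
    [-1,0,0,0,0]
  ]
}}

```text
t: 27.25
ee_pos: [0.5928, -0.1941, 0.2427]
tcp_rot: [2.098, 2.336, 0.001]
contact_force: [-0.5, 1.2, 6.4]
grip_width: 0.004
grasp_force: 3.4
```

```bash
cat > red.py <<'E'
from bench import status,grab_frame
from h import *
s=status.get_state();print(s['t'],s['ee_pos'].round(4),s['contact_force'].round(1))
a0=cv2.imread("pics/scene0.png").astype(int);a=np.mean([grab_frame("scene")[:,:,::-1].astype(int) for _ in range(3)],0)
for i,(r0,r1) in ((a0,(198,222)),(a,(206,230))):
    rd=i[...,2]-i[...,1]      # redness
    gn=i[...,1]-i[...,2]
    print("row: redness left(207-211) right(219-222) | greenness centre | bright")
    for r in range(r0,r1): print(r,rd[r,207:212].max().round(),rd[r,218:223].max().round(),'|',gn[r,212:218].mean().round(),'|',i[r,214].sum().round())
E
python3 red.py
```

```text
27.25 [ 0.5928 -0.1941  0.2427] [-0.5  1.2  6.4]
row: redness left(207-211) right(219-222) | greenness centre | bright
198 1 -11 | -0.0 | 454
199 2 -10 | -0.0 | 452
200 1 -9 | -1.0 | 454
201 2 -11 | -1.0 | 453
202 2 -18 | -1.0 | 457
203 0 -34 | 1.0 | 462
204 -15 -37 | 15.0 | 437
205 -54 -30 | 53.0 | 327
206 -38 -12 | 57.0 | 303
207 -10 2 | 16.0 | 433
208 46 27 | -0.0 | 524
209 46 70 | 0.0 | 521
210 34 71 | 9.0 | 420
211 40 60 | 16.0 | 374
212 42 65 | 14.0 | 370
213 45 68 | 4.0 | 362
214 53 68 | -7.0 | 437
215 92 65 | -28.0 | 550
216 153 86 | -87.0 | 458
217 70 104 | -77.0 | 408
218 8 40 | -14.0 | 557
219 7 -7 | -4.0 | 594
220 7 -5 | -6.0 | 602
221 7 -2 | -6.0 | 605
row: redness left(207-211) right(219-222) | greenness centre | bright
206 0.0 1.0 | -1.0 | 459.0
207 1.0 0.0 | -1.0 | 462.0
208 1.0 0.0 | -1.0 | 463.0
209 1.0 0.0 | -1.0 | 465.0
210 -1.0 1.0 | -1.0 | 464.0
211 -2.0 1.0 | -1.0 | 464.0
212 -3.0 1.0 | -1.0 | 465.0
213 -3.0 2.0 | -1.0 | 465.0
214 8.0 3.0 | -1.0 | 468.0
215 8.0 -2.0 | -0.0 | 472.0
216 8.0 -33.0 | 11.0 | 441.0
217 15.0 -30.0 | 47.0 | 314.0
218 31.0 5.0 | 47.0 | 292.0
219 41.0 37.0 | 11.0 | 413.0
220 44.0 50.0 | -0.0 | 460.0
221 41.0 50.0 | -2.0 | 434.0
222 44.0 54.0 | -2.0 | 386.0
223 45.0 55.0 | -4.0 | 389.0
224 52.0 48.0 | -10.0 | 373.0
225 64.0 50.0 | -32.0 | 322.0
226 73.0 72.0 | -71.0 | 265.0
227 41.0 63.0 | -52.0 | 331.0
228 6.0 14.0 | -5.0 | 540.0
229 5.0 4.0 | -3.0 | 682.0
```

Emit:
{"method": "step_arm", "body": {
  "commands": [
    [-1,0,0,-0.03,0],
    [-1,0,0,-0.03,0],
    [-1,0,0,0,0]
  ]
}}

```text
t: 27.7
ee_pos: [0.5928, -0.1941, 0.2406]
tcp_rot: [2.098, 2.336, 0.001]
contact_force: [-2.1, 0.6, 8.2]
grip_width: 0.001
grasp_force: 4.1
```

Emit:
{"method": "step_arm", "body": {
  "commands": [
    [-1,0,0,0.1,0],
    [-1,0,0,0.5,0],
    [-1,0,0,0.9,0],
    [-1,0.1,-0.6,0.9,0],
    [-1,0.1,-0.8,0.3,0],
    [-1,0.1,-0.8,0,0],
    [-1,0.05,-0.8,0,0],
    [-1,0,-0.5,0,0]
  ]
}}

```text
t: 28.5
ee_pos: [0.6065, -0.3363, 0.3456]
tcp_rot: [-2.1, -2.335, 0.002]
contact_force: [-0.6, 0.0, -0.7]
grip_width: 0.001
grasp_force: 0.0
```

Emit:
{"method": "step_arm", "body": {
  "commands": [
    [-1,0,0,0,0],
    [-1,0,0,0,0],
    [-1,0,0,0,0]
  ]
}}

```text
t: 28.8
ee_pos: [0.6066, -0.333, 0.3471]
tcp_rot: [-2.097, -2.338, -0.001]
contact_force: [-0.1, 0.0, 0.2]
grip_width: 0.003
grasp_force: 0.0
```

```bash
python3 red.py | tail -25; python3 - <<'E'
from h import *
from bench import grab_frame
W=camera_model("wrist");w=grab_frame("wrist");cv2.imwrite("pics/w13.png",w[:,:,::-1])
g=[.5923,-.1925,-1.4635]
P=proj(W,T(g,[[.03,.016,.057],[.03,-.016,.057],[.12,.016,.04],[.12,-.016,.04],[.12,.03,.012],[.12,-.03,.012],[.06,0,.04]]));print(P.round(1).tolist())
hsv=cv2.cvtColor(w,cv2.COLOR_RGB2HSV).astype(int);gr=cv2.cvtColor(w,cv2.COLOR_RGB2GRAY).astype(int)
for x in(.04,.06,.08,.1,.115):
    r,c=proj(W,T(g,[[x,0,.04]]))[0][::-1].round().astype(int)
    if 0<=r<400: print(x,r,c,[(int(k),int(gr[r,k]),int(gr[r,k+1]),int(hsv[r,k+1,1])) for k in range(c-50,c+50) if abs(gr[r,k+1]-gr[r,k])>10])
E
```

```text
row: redness left(207-211) right(219-222) | greenness centre | bright
206 2.0 0.0 | -1.0 | 525.0
207 1.0 1.0 | -1.0 | 533.0
208 2.0 1.0 | -1.0 | 534.0
209 1.0 1.0 | -2.0 | 535.0
210 -1.0 1.0 | -1.0 | 534.0
211 -5.0 2.0 | -1.0 | 536.0
212 -5.0 2.0 | -2.0 | 537.0
213 -5.0 2.0 | -1.0 | 537.0
214 8.0 2.0 | -2.0 | 537.0
215 9.0 -1.0 | -3.0 | 542.0
216 9.0 -16.0 | 2.0 | 532.0
217 23.0 -28.0 | 37.0 | 442.0
218 46.0 20.0 | 68.0 | 326.0
219 50.0 66.0 | 36.0 | 392.0
220 47.0 68.0 | 1.0 | 520.0
221 47.0 63.0 | -3.0 | 536.0
222 44.0 68.0 | -3.0 | 497.0
223 35.0 69.0 | -3.0 | 438.0
224 41.0 59.0 | -16.0 | 413.0
225 66.0 61.0 | -62.0 | 448.0
226 119.0 97.0 | -124.0 | 377.0
227 41.0 96.0 | -76.0 | 381.0
228 5.0 16.0 | -4.0 | 537.0
229 5.0 5.0 | -2.0 | 679.0
[[332.5, 87.5], [309.9, 87.4], [331.5, 150.2], [310.7, 150.1], [339.5, 148.6], [302.6, 148.6], [321.2, 109.7]]
0.04 96 321 [(306, 253, 185, 28), (307, 185, 168, 26), (310, 168, 201, 26), (311, 201, 255, 0), (337, 254, 214, 25), (338, 214, 245, 84), (340, 242, 254, 3), (355, 248, 178, 70), (356, 178, 166, 89)]
0.06 110 321 [(306, 253, 211, 28), (307, 211, 169, 27), (310, 166, 179, 27), (311, 179, 255, 0), (318, 255, 244, 10), (319, 244, 176, 21), (321, 167, 185, 21), (323, 187, 219, 18), (324, 219, 255, 1), (354, 254, 204, 35), (355, 204, 169, 85)]
0.08 123 321 [(302, 242, 253, 5), (307, 253, 181, 28), (308, 181, 160, 27), (311, 167, 255, 1), (354, 252, 165, 52)]
0.1 137 321 [(307, 253, 177, 29), (308, 177, 158, 26), (310, 159, 147, 30), (311, 147, 255, 1), (318, 252, 210, 24), (319, 210, 173, 19), (321, 172, 158, 19), (322, 158, 184, 20), (323, 184, 202, 22), (324, 202, 251, 6), (354, 246, 176, 71)]
0.115 147 321 [(297, 251, 169, 25), (298, 169, 249, 9), (307, 251, 169, 30), (308, 169, 153, 26), (311, 146, 254, 3), (331, 255, 234, 17), (332, 234, 253, 4), (353, 254, 210, 27), (354, 210, 171, 84)]
```

```bash
python3 -c "
from bench import ticket;print(ticket.job_done())"
```

```text
the job is handed in; nothing more can be done
None
```

The job is handed in, with no verdict returned: the block lies flat on the plate within about 1 mm of centred under the foot, the foot rests on its head pressed about 9–10 mm with the pointers at the green band, and the arm is clear of everything.

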